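# Index the swing stage under the dosing spout

### The arm

A 6-joint arm with a two-finger parallel gripper is mounted at the origin on the work surface. World frame = base frame: x ahead of the robot, y to its left, z up, the work surface at z = 0. Lengths are in mm, angles in rad, forces in N, time in s.
With the tool pointing down it reaches from about 400 to 925 mm from the base axis. Payload 12.5 kg.
Tool frame: the origin (TCP) lies at the very end of the fingers, on their centre line; the grasp point (between the pads) lies 19 mm behind it; z points along the fingers, y is the line along which they close (so a half turn about z gives the same grasp; the last joint's range is limited). The gripper opens to 95 mm and grips with 3 to 60 N. Pads are 20 mm wide; open, the fingers measure 119 mm over their backs; the gripper's body (75 mm by 180 mm) begins 59 mm behind the grasp point.
Start: joints at [-1.207, 0.491, 1.559, -0, 1.092, -0.106], TCP at [282.967, -557.294, 214.661] pointing down, gripper open.
Joint ranges: [-3.1, 3.1], [-0.84, 2.19], [0.05, 2.79], [-1.13, 4.28], [0.06, 2.93], [-2.69, 2.69]. Speed limits (rad/s): [2.22, 2.22, 2.79, 3.14, 3.14, 3.14].

### API

Orientations are given as [roll, pitch, yaw] about the fixed x, y, z axes, in that order (R = Rz(yaw) Ry(pitch) Rx(roll)).
In Python, from cell import env, imaging, workorder gives the robot as it stands (env), with the cameras (imaging) and the job (workorder).
- The arm moves only by the shell command python3 steer.py 'ROWS'. ROWS is a JSON list of rows, 1 to 5 of them, each of 5 numbers: dx, dy, dz in mm, then a turn about the tool's z in rad, then the opening from 0.0 (shut) to 1.0 (fully open); each row is the pose to reach, as a shift and turn from the pose commanded when the command began, along the tool's axes at that moment; what a row does not reach only later rows make up. A row lasts 1/12 s, in which the tool goes at most 41.7 mm and 0.125 rad, less where a joint would pass 70% of its speed; a pose out of reach is approached as far as the arm can. The fingers move at their own pace and stop on an object; the grip force is fixed at half the most. Time passes only in rows, so rows that do not move let the fingers close. It prints the time, the measured TCP pose, the force, the opening and the grip force at its end.
- env.state(): the state, without advancing time (a new reading comes with each control period).
- imaging.read_camera(name): name is "scene" or "top" or "wrist"; returns (picture, depth): 480x640x3 uint8, red, green, blue; 480x640 float32, mm along the optical axis (not along the pixel's ray), 0 where there is no reading.
- imaging.camera_info(name): a dict with "vertical_fov" (degrees; the focal length in pixels is half the picture's height over the tangent of half this angle, whatever the lens; pixels are square), "cx", "cy" (the principal point, pixels), "origin" and "attitude" of the camera in the world. Camera axes: x right, y down, z forward; pixel columns grow to the right and rows downward; lengths in mm; the calibration is good to about 2 mm. The wrist camera is an equidistant fisheye: a pixel r from the principal point sees the ray r / f radians off the axis. A picture is of the moment at which its call begins: read the wrist's pose just before it. camera_info takes no time and is no camera call; for the wrist camera it gives the pose at the moment of the call.
- workorder.job_done(): hands the job in; it is judged then, once.
The state is a dict: "t": time; "joints": joint angles; "qvel": joint speeds; "tau": joint torques, N m; "eef_pos": TCP position; "tcp_rot": TCP orientation; "ft_force": force on the tool from outside, world axes, zero at the start; "moment": the same for the moment, N m; "opening": opening from 0.0 (shut) to 1.0 (fully open); "grip_force": force on a finger pad.
Only numpy, scipy, OpenCV 4.12 (cv2) and the standard library are available. Lean on these libraries where they do the work, as an engineer would, in place of code of your own. Each camera call takes 0.05 s, during which the arm holds its last target. There are 200 camera calls.

### The job

Stand the open steel beaker in the dish of the swing stage while the stage is still pinned in its middle hole, and let go of it. Then pull up the spring plunger by its knob, swing the stage to the next hole that brings the beaker under the slim dosing spout (not under the broad round viewer), and let the plunger snap fully home in that hole. Keep the beaker upright and leave the other things on the bench where they are.

Things in the scene. Friction and masses are not known exactly. Their poses are not given: they have to be found in the camera images.
- beaker: Loose open straight-walled steel beaker, outside diameter 60 mm, height 75 mm, wall 3 mm, about 0.14 kg. Origin at the centre of its underside, z up its axis. It starts on the bench, well to the left or to the right of the stand.
- stand: Fixed stand: dark round base 210 mm across, 30 mm high; origin on the bench on the vertical pivot axis. x points from the pivot to the dish's starting place, y left of that, z up; yaw within 20 degrees. On its robot side a curved steel index plate, top at z 44 mm, has three 12 mm holes 14 mm deep on an 80 mm radius about the pivot, 60 degrees apart.
- swing (a joint): Turn of the swing arm about the pivot, rad, counter-clockwise from above; 0 = middle hole (start), +1.047 = hole_left, -1.047 = hole_right; stops at +-1.4. Bar 30 mm wide, z 58 to 68 mm; dish 145 mm from the pivot, plunger on the other end, 80 mm from it, so the knob goes right as the dish goes left. Light friction, stays where left; 0.01 rad play when pinned.
- plunger (a joint): Height of the spring plunger, m: 0 = pin fully home, 0.014 = tip level with the plate's top (it rests there if let go between holes), stop at 0.022. The spring pushes down with about 4 N at 0 and 9 N at 0.020. Pin 10 mm thick with a round tip: let go within about 3 mm of a hole it finds it, the arm being free to turn.
- knob_mid (a point): Centre of the plunger's black round knob, 29 mm in diameter, 34 mm tall (17 mm above and below this point); 105 mm above the bench with the pin home. Under it a steel sleeve 22 mm across stands 14 mm high on the arm; 20 mm from knob to arm. The knob spins freely on its stem, so the gripper need not turn with the arm.
- dish (a point): Centre of the flat floor of the round aluminium dish, 64 mm above the bench; floor 90 mm across inside a low lip 6 mm high (outside diameter 96 mm).
- hole_left (a point): Mouth of the index hole that puts the dish 60 degrees to the left of its start (seen from the robot); the hole itself is on the right of the plate.
- hole_mid (a point): Mouth of the middle index hole, in which the pin starts.
- hole_right (a point): Mouth of the index hole that puts the dish 60 degrees to the right of its start; the hole itself is on the left of the plate.
- spout_tip (a point): Tip of the doser's slim tapering steel spout, pointing down, 155 mm above the bench; its grey head is 28 mm across, up to 222 mm. The doser's fixed post, 229 mm tall, stands 100 mm beyond the tip along the stand's x, with a level arm at 207 mm. The tip is plumb above the dish's centre when the pin is in hole_left or hole_right, as the start has it.
- viewer_face (a point): Underside of the viewer's broad black round head, 56 mm across, 175 to 202 mm above the bench, on a fixed post and arm like the doser's; it stands over the other end hole's dish place.
- jar: Bystander: amber jar with black lid, 56 mm across, 65 mm tall; origin at the underside. It stands on the other side from the beaker.
- bottle: Bystander: amber bottle, 68 mm across, 165 mm tall, far left; origin at the underside.
- tub: Bystander: light white plastic tub, 90 mm across, 70 mm tall, far right; origin at the underside.
- stopper: Bystander: cork stopper, 34 mm across, 30 mm tall, near right; origin at the underside.
- vial: Bystander: small amber vial with white cap, 30 mm across, 55 mm tall, near left; origin at the underside.
- spatula: Bystander: flat steel spatula 200 mm long, lying at the left; origin at its middle, underside.
- collar: Bystander: flat black rubber ring, 60 mm across, 8 mm tall, at the right; origin at the underside.

How it is judged:
By the outcome, as a careful person would: the job done as asked, in the order asked, and still so for the second after the job is handed in, with the robot touching nothing.
It also fails if it takes over 53 s, if anything falls off the work surface, if the arm or the gripper's body presses on something with over 40 N, if the wrist force passes 120 N, or if a joint passes its speed limit or range.

## Working session

There is one attempt and no reset: what is moved stays moved. The work goes in short steps, Python scripts to look and compute and a shell command to move; the robot and the scene stay as the last step left them, time stands still between calls to the robot, and variables do not carry over. Pictures are saved under pics/ and viewed, at most 10 in all, crops included, and the job is handed in when it is done.

```bash
ls; mkdir -p pics
cat > h.py <<'E'
import numpy as np,cv2
from cell import env, imaging, workorder
from scipy.spatial.transform import Rotation as R
def cam(n):
    i=imaging.camera_info(n); return i
def rot(a):
    a=np.array(a,float)
    return a if a.shape==(3,3) else R.from_euler('xyz',a).as_matrix()
def F(i): return 240/np.tan(np.radians(i['vertical_fov'])/2)
def rays(i,uv,fish=False):
    uv=np.atleast_2d(np.array(uv,float)); x=(uv-[i['cx'],i['cy']])/F(i)
    if fish:
        r=np.linalg.norm(x,axis=1,keepdims=True)+1e-9
        d=np.hstack([x/r*np.sin(r),np.cos(r)])
    else: d=np.hstack([x,np.ones((len(x),1))])
    return d@rot(i['attitude']).T
def plane(i,uv,z,fish=False):
    d=rays(i,uv,fish); o=np.array(i['origin']); return o+d*((z-o[2])/d[:,2:])
def pts(i,depth):
    v,u=np.mgrid[0:480,0:640]; x=np.dstack([(u-i['cx'])/F(i),(v-i['cy'])/F(i),np.ones((480,640))])*depth[...,None]
    return x@rot(i['attitude']).T+np.array(i['origin'])
E
python3 - <<'E'
from h import *
for n in("scene","top","wrist"):
    i=cam(n); print(n,i)
    p,d=imaging.read_camera(n); np.savez(f'pics/{n}0.npz',p=p,d=d); cv2.imwrite(f'pics/{n}0.png',p[...,::-1])
print(env.state())
E
```

```text
cell.py
pics
steer.py
scene {'vertical_fov': 53.088071782241535, 'cx': 314.3415959972732, 'cy': 243.94536118454076, 'origin': array([1204.74486873, -621.11370243,  826.78634574]), 'attitude': array([-2.2204914 , -0.0026576 ,  0.81361955])}
top {'vertical_fov': 49.74251704858976, 'cx': 319.1489580923917, 'cy': 238.14745516434374, 'origin': array([ 434.74521749,   -5.02555179, 1429.07157622]), 'attitude': array([-3.07960418,  0.02250603, -1.58809735])}
wrist {'vertical_fov': 65.70646984690485, 'cx': 315.3661666731458, 'cy': 242.50188037591124, 'origin': array([ 349.83599095, -521.43932932,  384.10121055]), 'attitude': array([ 2.86925922e+00,  7.40652762e-04, -1.10176549e+00])}
{'t': 0.15, 'joints': array([-1.20662689e+00,  4.91419606e-01,  1.55928915e+00, -3.16888424e-05,
        1.09166219e+00, -1.05594385e-01]), 'qvel': array([ 0.00027346, -0.00211381, -0.00089945,  0.00201577, -0.00038704,
        0.00142768]), 'tau': array([ 1.82417596e-03, -6.12898779e+01, -2.58274037e+01,  6.92670001e-02,
        4.73984890e-02, -8.11855398e-05]), 'eef_pos': array([ 282.88248965, -557.14074934,  214.20389972]), 'tcp_rot': array([-3.14081573e+00, -5.40782201e-05,  4.69778426e-01]), 'ft_force': array([-0.49035324, -0.00933338, -0.62709279]), 'moment': array([-0.03569433, -0.01343187,  0.03760929]), 'grip_force': 0.0, 'opening': 1.0007211549461408}
```

View pics/top0.png

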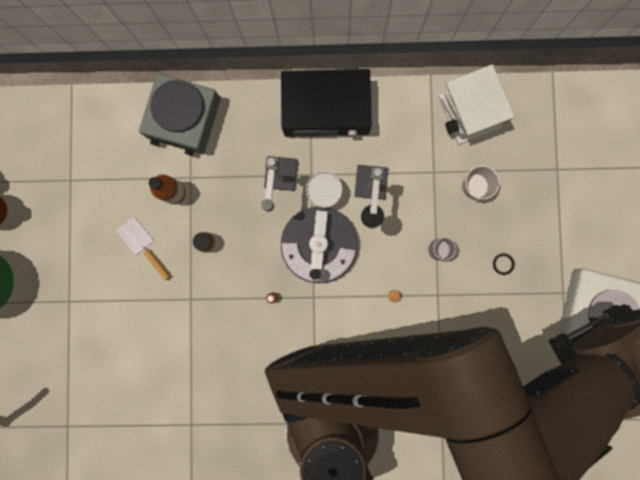

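View pics/scene0.png

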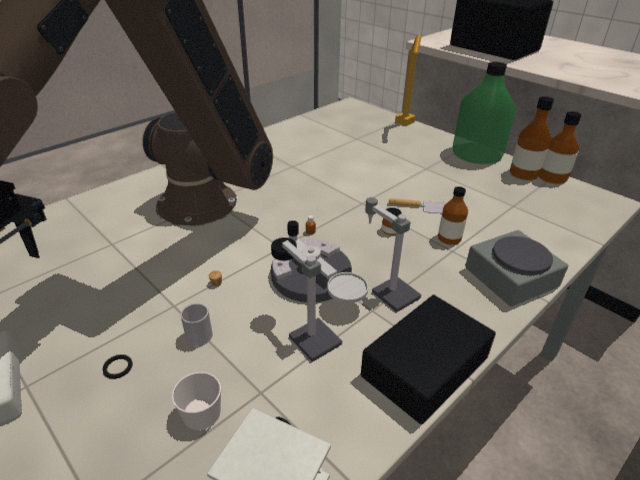

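The top view shows the beaker at about (443,249) on the right, the dish at (325,190), the knob at (316,273), the spout head at left (267,205) and the viewer at right (372,215). The goal is therefore hole_left, with the dish going left.

Run:
```python
from h import *
for n,boxes in (("top",dict(beaker=(425,232,462,268,60,90),dish=(300,165,350,212,50,80),knob=(304,262,328,284,108,135),doser=(255,195,280,215,190,240),viewer=(355,200,390,232,185,230),jar=(190,230,220,255,55,80),stopper=(385,285,405,305,20,45))),
                ("scene",dict(beaker=(175,298,220,352,55,90),dish=(322,268,370,303,50,80),knob=(283,215,303,240,105,135),doser=(360,193,385,222,140,240)))):
    z=np.load(f'pics/{n}0.npz'); i=cam(n); P=pts(i,z['d'])
    for k,(a,b,c,d,lo,hi) in boxes.items():
        Q=P[b:d,a:c].reshape(-1,3); Q=Q[(Q[:,2]>lo)&(Q[:,2]<hi)]
        if len(Q)<3: print(n,k,len(Q));continue
        (x,y),r=cv2.minEnclosingCircle(Q[:,:2].astype(np.float32))
        print(n,k,len(Q),'mean',Q.mean(0).round(1),'circ',round(x,1),round(y,1),round(r,1),'z pct',np.percentile(Q[:,2],[5,50,95]).round(1))
    p=z['p']
    if n=="top":
        im=np.hstack([cv2.resize(p[150:290,250:400],None,fx=3.3,fy=3.3,interpolation=2),cv2.resize(p[220:280,415:475],(300,462),interpolation=2)])
        cv2.imwrite('pics/topcrop.png',im[...,::-1])
```

```text
top beaker 130 mean [ 485.4 -303.4   71.1] circ 486.2 -303.0 30.4 z pct [61.  72.  78.3]
top dish 1028 mean [648.7   9.3  64.3] circ 643.4 12.6 54.4 z pct [59.  64.1 70.5]
top knob 102 mean [425.8  35.4 120.8] circ 425.7 35.6 14.3 z pct [115.8 121.  124.9]
top doser 156 mean [594.2 140.3 217.4] circ 598.1 139.9 20.4 z pct [200.7 220.1 224.8]
top viewer 469 mean [ 563.4 -106.6  203.2] circ 567.0 -108.3 32.8 z pct [197.  202.1 214.3]
top jar 275 mean [517.  335.5  64.4] circ 517.0 336.0 25.4 z pct [59.4 64.2 69.1]
top stopper 117 mean [ 362.7 -172.8   29.5] circ 362.4 -173.3 16.4 z pct [24.7 29.5 34. ]
scene beaker 446 mean [ 488.5 -300.7   67.4] circ 487.3 -298.9 32.6 z pct [56.2 67.6 77.2]
scene dish 1127 mean [645.   11.4  65.9] circ 631.8 11.4 67.6 z pct [61.9 65.5 70.9]
scene knob 111 mean [431.6  35.4 118.1] circ 427.5 37.9 16.0 z pct [107.2 120.  124.5]
scene doser 290 mean [606.2 138.9 208. ] circ 614.3 141.4 33.5 z pct [177.8 212.  223.6]
```

View pics/topcrop.png

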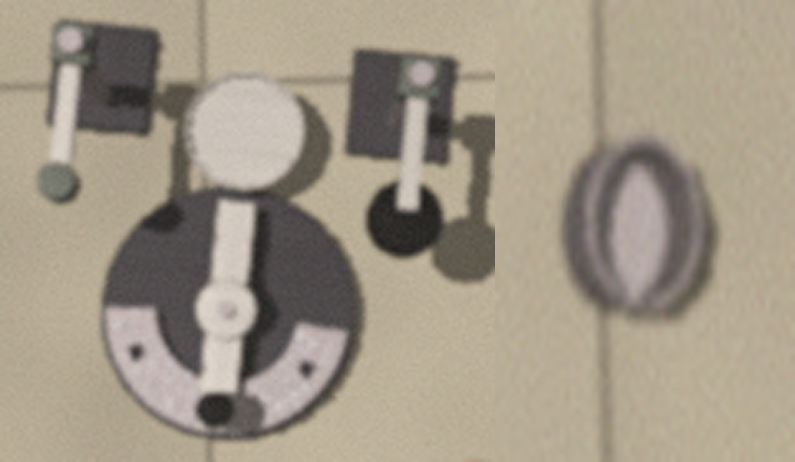

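```bash
cat >> h.py <<'E'
def goto(x,y,z,yaw):
    s=env.state(); r=rot(s['tcp_rot']); cy=s['tcp_rot'][2]
    d=r.T@(np.array([x,y,z])-s['eef_pos']); t=(cy-yaw+np.pi)%(2*np.pi)-np.pi
    print('t',round(s['t'],2),'pos',s['eef_pos'].round(1),'yaw',round(cy,3),'F',s['ft_force'].round(1),'-> rows',d.round(1),'turn',round(t,3),'n',np.ceil(max(np.linalg.norm(d)/41.7,abs(t)/.125)))
E
python3 steer.py '[[297,-136,64,-0.545,1],[297,-136,64,-0.545,1],[297,-136,64,-0.545,1],[297,-136,64,-0.545,1],[297,-136,64,-0.545,1]]'
python3 - <<'E'
from h import *
goto(486.5,-301.5,180,1.015)
E
```

```text
t: 0.57
eef_pos: [410.9, -395.6, 174.2]
tcp_rot: [-3.141, -0.0, 1.022]
ft_force: [0.4, -0.3, -0.2]
opening: 1.001
grip_force: 0.0
t 0.57 pos [ 410.9 -395.6  174.2] yaw 1.022 F [ 0.4 -0.3 -0.2] -> rows [119.7  15.4  -5.8] turn 0.007 n 3.0
```

```bash
python3 steer.py '[[120,15,-6,0,1],[120,15,-6,0,1],[120,15,-6,0,1],[120,15,-6,0,1],[120,15,-6,0,1]]'
python3 - <<'E'
from h import *
i=cam('wrist'); p,d=imaging.read_camera('wrist'); np.savez('pics/w1.npz',p=p,d=d,o=i['origin'],a=i['attitude']); cv2.imwrite('pics/w1.png',p[...,::-1]); print(i['origin'],i['attitude'])
p,d=imaging.read_camera('top');np.savez('pics/top1.npz',p=p,d=d)
goto(486.5,-301.5,35,1.015)
E
```

```text
t: 0.98
eef_pos: [487.2, -301.7, 180.5]
tcp_rot: [-3.142, 0.0, 1.018]
ft_force: [-0.8, -0.8, -0.2]
opening: 1.002
grip_force: 0.0
[ 526.32197983 -235.63248569  350.47027169] [ 2.86892973e+00 -2.09066577e-04 -5.53295581e-01]
t 1.08 pos [ 486.  -303.5  180.4] yaw 1.015 F [ 0.3 -0.5 -0.7] -> rows [  2.   -0.6 145.4] turn 0.0 n 4.0
```

View pics/w1.png

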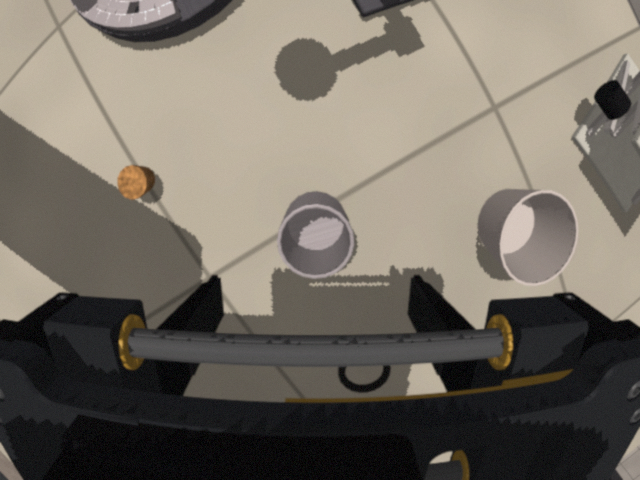

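Rim circle centre at (316,240) px; casting it onto z≈75 gives about (486,−301), matching the top view. I'll refine this and the stand while still here.

Run:
```python
from h import *
i=cam('wrist')
z=np.load('pics/w1.npz'); i['origin']=z['o'];i['attitude']=z['a']
print('rim fish',plane(i,[[316.5,240.5],[278,240],[355,240],[316,278]],75,True).round(1))
# two-ray height: near/far rim edges wrist vs top centre
z=np.load('pics/top0.npz'); it=cam('top')
g=cv2.cvtColor(z['p'],cv2.COLOR_RGB2HSV)
# dish: bright mask
def blob(m,box,n):
    a,b,c,d=box; mm=np.zeros_like(m); mm[b:d,a:c]=m[b:d,a:c]
    k,l,s,c=cv2.connectedComponentsWithStats(mm); j=1+np.argmax(s[1:,4]); return c[j],s[j],(l==j)
v=g[...,2]; sat=g[...,1]
mk=((v<55)).astype(np.uint8)
c,s,_=blob(mk,(304,262,328,284),0); print('knob',c,s,plane(it,[c],122).round(1))
m=((v>165)&(sat<45)).astype(np.uint8)
c,s,l=blob(m,(300,165,350,207),0); cs,_=cv2.findContours(l.astype(np.uint8),0,1); cc=max(cs,key=len)
cc=cc[cc[:,0,1]<200]; e=cv2.fitEllipse(cc); print('dish',c,s,e,plane(it,[e[0]],68).round(1))
c,s,l=blob(m,(308,236,330,254),0); print('pivotcap',c,s,plane(it,[c],72).round(1))
```

```text
rim fish [[ 487.5 -300.3   75. ]
 [ 462.4 -284.4   75. ]
 [ 512.9 -315.6   75. ]
 [ 471.  -326.3   75. ]]
knob [315.0862069 273.5862069] [311 270   9   8  58] [[427.1  34.8 122. ]]
dish [324.19734151 188.7791411 ] [308 170  34  37 978] ((324.33544921875, 189.26918029785156), (32.755924224853516, 37.76650619506836), 4.077057361602783) [[649.2   8.2  68. ]]
pivotcap [317.77692308 244.16923077] [310 236  17  18 260] [[503.7  27.9  72. ]]
```

```bash
python3 steer.py '[[2,0,40,0,1],[2,0,80,0,1],[2,0,118,0,1],[2,0,145,0,1],[2,0,145,0,1]]' && python3 steer.py '[[0,0,0,0,0],[0,0,0,0,0],[0,0,0,0,0],[0,0,0,0,0],[0,0,0,0,0]]'
```

```text
t: 1.5
eef_pos: [484.4, -301.4, 30.8]
tcp_rot: [-3.134, -0.001, 1.013]
ft_force: [-0.3, 0.4, 0.1]
opening: 0.998
grip_force: 0.0
t: 1.92
eef_pos: [487.7, -302.0, 37.0]
tcp_rot: [3.139, 0.0, 1.015]
ft_force: [0.7, -0.7, 0.1]
opening: 0.706
grip_force: 0.0
```

```bash
python3 steer.py '[[0,0,0,0,0],[0,0,0,0,0],[0,0,0,0,0],[0,0,0,0,0]]' && python3 steer.py '[[0,0,-20,0,0],[0,0,-60,0,0],[0,0,-100,0,0],[0,0,-140,0,0],[0,0,-180,0,0]]' && python3 steer.py '[[0,0,-40,0,0],[0,0,-80,0,0],[0,0,-95,0,0],[0,0,-95,0,0],[0,0,-95,0,0]]'
python3 - <<'E'
from h import *
goto(649.2,8.8,310,1.45)
E
```

```text
t: 2.25
eef_pos: [487.6, -301.8, 36.6]
tcp_rot: [3.14, 0.0, 1.015]
ft_force: [-2.4, 0.7, 8.0]
opening: 0.64
grip_force: 30.0
t: 2.67
eef_pos: [486.9, -301.1, 217.7]
tcp_rot: [-3.141, 0.0, 1.015]
ft_force: [0.8, -0.1, -1.8]
opening: 0.638
grip_force: 30.0
t: 3.08
eef_pos: [487.1, -301.3, 310.7]
tcp_rot: [3.141, 0.0, 1.015]
ft_force: [0.1, 0.1, -1.8]
opening: 0.637
grip_force: 30.0
t 3.08 pos [ 487.1 -301.3  310.7] yaw 1.015 F [ 0.1  0.1 -1.8] -> rows [348.9 -25.9   0.7] turn -0.435 n 9.0
```

```bash
python3 steer.py '[[35,-2.6,0,-0.05,0],[70,-5.2,0,-0.1,0],[105,-8,0,-0.15,0],[140,-10.5,0,-0.2,0],[175,-13,0,-0.25,0]]' && python3 steer.py '[[33,-6,0,-0.04,0],[66,-12,0,-0.08,0],[99,-19,0,-0.12,0],[132,-25,0,-0.16,0],[150,-30,0,-0.185,0]]' && python3 steer.py '[[0,0,0,0,0],[0,0,0,0,0]]'
python3 - <<'E'
from h import *
goto(649.2,8.8,103,1.45)
i=cam('wrist'); p,d=imaging.read_camera('wrist'); np.savez('pics/w2.npz',p=p,d=d,o=i['origin'],a=i['attitude']); cv2.imwrite('pics/w2.png',p[...,::-1])
E
```

```text
t: 3.5
eef_pos: [568.5, -144.3, 308.2]
tcp_rot: [-3.138, -0.0, 1.267]
ft_force: [0.3, 0.5, -1.8]
opening: 0.639
grip_force: 30.0
t: 3.92
eef_pos: [584.7, 9.2, 308.1]
tcp_rot: [-3.138, -0.0, 1.454]
ft_force: [0.7, 0.1, -2.4]
opening: 0.639
grip_force: 30.0
t: 4.08
eef_pos: [584.7, 6.9, 308.6]
tcp_rot: [-3.138, 0.0, 1.451]
ft_force: [0.7, -0.9, -1.2]
opening: 0.637
grip_force: 30.0
t 4.08 pos [584.7   6.9 308.6] yaw 1.451 F [ 0.7 -0.9 -1.2] -> rows [  9.7  64.5 205.4] turn 0.001 n 6.0
```

View pics/w2.png

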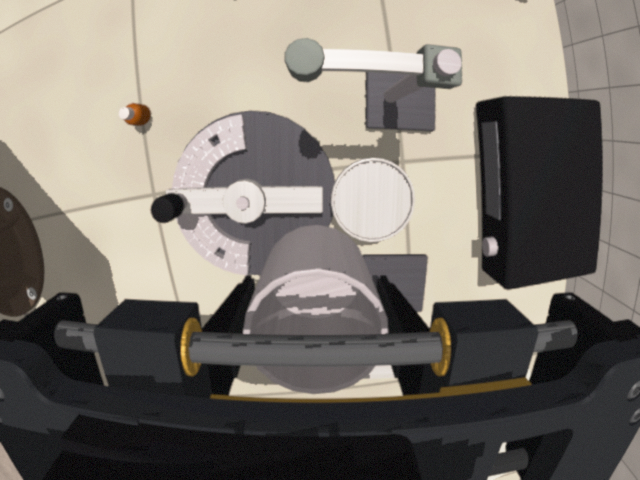

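The wrist view shows the dish at (372,200), pivot cap at (244,202), knob at (168,208) and the beaker held upright between the fingers.

Run:
```python
from h import *
i=cam('wrist'); z=np.load('pics/w2.npz'); i['origin']=z['o'];i['attitude']=z['a']
for n,uv,h in(('dish',(372.5,200),68),('dish edges L,R',(332,200),70),('',(412.5,200),70),('pivot',(244,202),78),('knob',(168,207.5),122),('doserhead',(305,59),222)):
    print(n,plane(i,[uv],h,True).round(1)[0])
# two-view triangulation (wrist, top0): dish, knob
it=cam('top')
for n,a,b in(('dish',(372.5,200),(324.3,189.3)),('knob',(168,207.5),(315.1,273.6)),('doser',(305,59),(267,205))):
    o1,d1=i['origin'],rays(i,[a],True)[0]; o2,d2=np.array(it['origin']),rays(it,[b])[0]
    t=np.linalg.lstsq(np.c_[d1,-d2],o2-o1,rcond=None)[0]; print(n,((o1+t[0]*d1+o2+t[1]*d2)/2).round(1))
P=pts(it,np.load('pics/top0.npz')['d'])
print('dish floor z',np.median(P[178:200,314:334,2]))
```

```text
dish [648.3  11.2  68. ]
dish edges L,R [602.9  16.7  70. ]
 [694.1   6.8  70. ]
pivot [506.3  27.9  78. ]
knob [434.6  39.7 122. ]
doserhead [592.7 141.7 222. ]
dish [650.9   8.5  52.9]
knob [426.6  36.4 103.2]
doser [592.4 144.  210.3]
dish floor z 63.64614989290396
```

```bash
python3 steer.py '[[5,32,0,0,0],[10,64,0,0,0],[10,64,20,0,0],[10,64,60,0,0],[10,64,100,0,0]]' && python3 steer.py '[[0,0,40,0,0],[0,0,75,0,0],[0,0,94,0,0],[0,0,94,0,0]]'
python3 - <<'E'
from h import *
goto(649.2,9.3,101,1.45)
E
```

```text
t: 4.55
eef_pos: [650.3, 6.6, 209.1]
tcp_rot: [3.14, 0.0, 1.448]
ft_force: [0.9, 0.1, -2.0]
opening: 0.637
grip_force: 30.0
t: 4.88
eef_pos: [647.5, 6.8, 111.2]
tcp_rot: [-3.133, 0.001, 1.448]
ft_force: [-0.1, 0.6, -1.9]
opening: 0.636
grip_force: 30.0
t 4.88 pos [647.5   6.8 111.2] yaw 1.448 F [-0.1  0.6 -1.9] -> rows [ 2.7  1.5 10.2] turn -0.002 n 1.0
```

```bash
python3 steer.py '[[1.5,1,4,0,0],[1.5,1,7,0,0],[1.5,1,9,0,0],[1.5,1,9,0,0],[1.5,1,9,0,0]]' && python3 -c "
from h import *
goto(649.2,9.3,101,1.45)"
```

```text
t: 5.3
eef_pos: [651.5, 9.5, 108.6]
tcp_rot: [3.14, 0.0, 1.45]
ft_force: [0.6, 0.2, -2.2]
opening: 0.638
grip_force: 30.0
t 5.3 pos [651.5   9.5 108.6] yaw 1.45 F [ 0.6  0.2 -2.2] -> rows [-0.5 -2.2  7.6] turn -0.0 n 1.0
```

```bash
python3 steer.py '[[0,-1,1,0,0],[0,-1,2,0,0],[0,-1,3,0,0],[0,-1,3,0,0],[0,-1,3,0,0]]'; python3 steer.py '[[0,0,1,0,0],[0,0,2,0,0],[0,0,2,0,0],[0,0,2,0,0]]'
```

```text
t: 5.72
eef_pos: [650.1, 9.7, 104.6]
tcp_rot: [3.142, 0.0, 1.45]
ft_force: [-0.3, 0.3, -0.8]
opening: 0.637
grip_force: 30.0
t: 6.05
eef_pos: [650.1, 9.7, 102.4]
tcp_rot: [-3.141, 0.0, 1.45]
ft_force: [-0.4, 0.2, -2.1]
opening: 0.641
grip_force: 30.0
```

```bash
python3 steer.py '[[0,0,0.5,0,0],[0,0,1,0,0],[0,0,1,0,0],[0,0,1,0,0]]'; python3 steer.py '[[0,0,0.5,0,0],[0,0,1,0,0],[0,0,1,0,0],[0,0,1,0,0]]'
```

```text
t: 6.38
eef_pos: [650.1, 9.7, 101.5]
tcp_rot: [-3.142, 0.0, 1.45]
ft_force: [0.1, 0.3, -1.5]
opening: 0.638
grip_force: 30.0
t: 6.72
eef_pos: [650.2, 9.7, 100.7]
tcp_rot: [3.141, 0.0, 1.45]
ft_force: [-0.3, -0.5, -1.5]
opening: 0.64
grip_force: 30.0
```

```bash
python3 steer.py '[[0,0,0.5,0,0],[0,0,1,0,0],[0,0,1,0,0],[0,0,1,0,0]]'; python3 -c "
from h import *
p,d=imaging.read_camera('scene'); cv2.imwrite('pics/s2.png',cv2.resize(p[190:320,260:400],None,fx=4,fy=4,interpolation=2)[...,::-1])"
```

```text
t: 7.05
eef_pos: [650.2, 9.7, 100.6]
tcp_rot: [3.141, 0.0, 1.45]
ft_force: [-4.1, 0.1, 7.5]
opening: 0.639
grip_force: 30.0
```

View pics/s2.png

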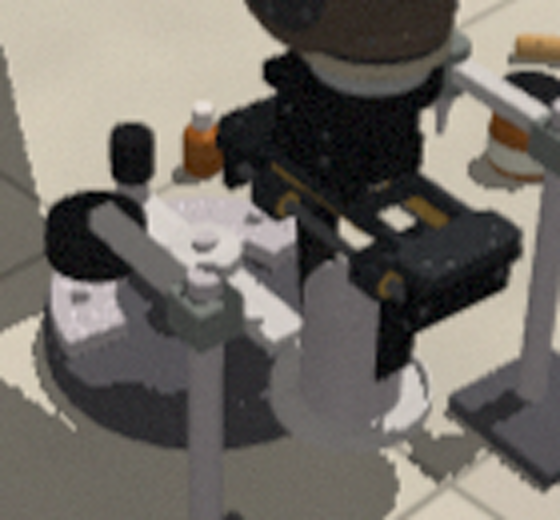

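The crop shows the beaker upright on the dish floor, fingers clear of the lip, and the wrist reads 7.5 N of contact. Releasing.

```bash
python3 steer.py '[[0,0,-1,0,1],[0,0,-1,0,1],[0,0,-1,0,1],[0,0,-1,0,1],[0,0,-1,0,1]]'; python3 steer.py '[[0,0,-8,0,1],[0,0,-20,0,1],[0,0,-50,0,1],[0,0,-90,0,1],[0,0,-120,0,1]]'
python3 steer.py '[[0,0,0,0,1],[0,0,0,0,1]]'
python3 -c "
from h import *
goto(426.3,35.2,220,2.57)"
```

```text
t: 7.52
eef_pos: [650.1, 9.7, 100.4]
tcp_rot: [-3.141, 0.0, 1.45]
ft_force: [0.1, 0.7, 0.2]
opening: 0.934
grip_force: 0.0
t: 7.93
eef_pos: [650.4, 9.7, 224.4]
tcp_rot: [3.139, 0.0, 1.45]
ft_force: [1.3, 0.7, 0.1]
opening: 1.0
grip_force: 0.0
t: 8.1
eef_pos: [650.7, 9.7, 223.5]
tcp_rot: [3.137, -0.0, 1.45]
ft_force: [-1.2, 0.2, 0.4]
opening: 1.0
grip_force: 0.0
t 8.1 pos [650.7   9.7 223.5] yaw 1.45 F [-1.2  0.2  0.4] -> rows [  -1.8 -225.8    2.4] turn -1.12 n 9.0
```

```bash
python3 steer.py '[[0,-30,0,-0.12,1],[0,-60,0,-0.24,1],[0,-90,0,-0.36,1],[0,-120,0,-0.48,1],[0,-150,0,-0.6,1]]'; python3 -c "
from h import *
goto(426.3,35.2,220,2.57)"
```

```text
t: 8.52
eef_pos: [499.1, 28.0, 219.7]
tcp_rot: [-3.14, -0.001, 2.056]
ft_force: [-0.4, 0.8, 0.5]
opening: 0.999
grip_force: 0.0
t 8.52 pos [499.1  28.  219.7] yaw 2.056 F [-0.4  0.8  0.5] -> rows [ 40.3 -61.1  -0.2] turn -0.514 n 5.0
```

```bash
python3 steer.py '[[10,-15,0,-0.12,1],[20,-30,0,-0.24,1],[30,-45,0,-0.36,1],[40,-61,0,-0.48,1],[40,-61,0,-0.514,1]]'; python3 steer.py '[[0,0,0,0,1],[0,0,0,0,1]]'; python3 -c "
from h import *
goto(426.3,35.2,91,2.57)
i=cam('wrist'); p,d=imaging.read_camera('wrist'); np.savez('pics/w3.npz',p=p,d=d,o=i['origin'],a=i['attitude']); cv2.imwrite('pics/w3.png',p[...,::-1])"
```

```text
t: 8.93
eef_pos: [425.2, 35.6, 219.9]
tcp_rot: [-3.14, -0.003, 2.571]
ft_force: [1.0, -0.8, -0.1]
opening: 1.002
grip_force: 0.0
t: 9.1
eef_pos: [428.6, 35.2, 220.3]
tcp_rot: [-3.141, -0.0, 2.562]
ft_force: [0.0, -0.3, -0.4]
opening: 0.999
grip_force: 0.0
t 9.1 pos [428.6  35.2 220.3] yaw 2.562 F [ 0.  -0.3 -0.4] -> rows [  1.9  -1.3 129.3] turn -0.008 n 4.0
```

View pics/w3.png

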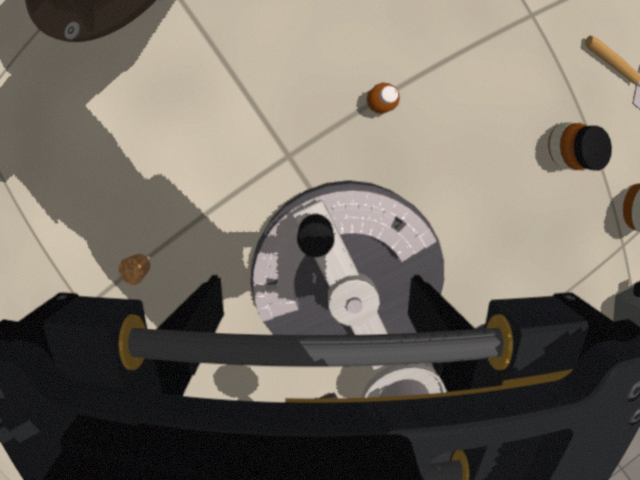

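The knob is at (316,236), the pivot cap at (353,303), and the beaker's rim at (405,385) sits in the dish.

Run:
```python
from h import *
i=cam('wrist'); z=np.load('pics/w3.npz'); i['origin']=z['o'];i['attitude']=z['a']
v=z['p'].max(2); m=np.zeros((480,640),np.uint8); m[205:265,290:342]=(v[205:265,290:342]<45)
k,l,s,c=cv2.connectedComponentsWithStats(m); j=1+np.argmax(s[1:,4]); print(c[j],s[j])
kp=c[j]
for n,uv,h in(('knob@122',kp,122),('knob@114',kp,114),('pivot',(353,303),72),('hole_right',(399,224),44),('hole_left',(269,283),44)): print(n,plane(i,[uv],h,True).round(1)[0])
it=cam('top');o1,d1=i['origin'],rays(i,[kp],True)[0]; o2,d2=np.array(it['origin']),rays(it,[(315.1,273.6)])[0]
t=np.linalg.lstsq(np.c_[d1,-d2],o2-o1,rcond=None)[0]; print('tri',o1+t[0]*d1,o2+t[1]*d2)
```

```text
[314.72817955 236.06483791] [ 298  215   35   47 1203]
knob@122 [422.8  39.4 122. ]
knob@114 [424.5  38.2 114. ]
pivot [507.9  26.6  72. ]
hole_right [474.3 103.2  44. ]
hole_left [455.2 -37.2  44. ]
tri [427.55276515  36.17385339  99.9148087 ] [426.95497979  35.41305828  99.89516601]
```

```bash
python3 steer.py '[[2,-1,40,0,0.7],[2,-1,80,0,0.7],[2,-1,110,0,0.7],[2,-1,128,0,0.7],[2,-1,128,0,0.7]]'; python3 steer.py '[[0,0,0,0,0],[0,0,0,0,0],[0,0,0,0,0],[0,0,0,0,0],[0,0,0,0,0]]';python3 steer.py '[[0,0,0,0,0],[0,0,0,0,0],[0,0,0,0,0],[0,0,0,0,0],[0,0,0,0,0]]'
```

```text
t: 9.57
eef_pos: [425.2, 35.5, 89.4]
tcp_rot: [-3.139, -0.005, 2.562]
ft_force: [-0.8, -0.5, 0.3]
opening: 0.721
grip_force: 0.0
t: 9.98
eef_pos: [426.9, 35.4, 93.5]
tcp_rot: [3.141, 0.002, 2.564]
ft_force: [0.8, -0.1, -1.0]
opening: 0.407
grip_force: 0.0
t: 10.4
eef_pos: [426.9, 35.5, 93.0]
tcp_rot: [3.141, 0.001, 2.564]
ft_force: [1.3, 0.5, 6.7]
opening: 0.299
grip_force: 30.0
```

```bash
python3 steer.py '[[0,0,-5,0,0],[0,0,-10,0,0],[0,0,-15,0,0],[0,0,-18,0,0],[0,0,-18,0,0]]'
python3 - <<'E'
from h import *
s=env.state(); print(s['eef_pos'],s['tcp_rot'],s['ft_force'])
T=rot(s['tcp_rot']); k0=s['eef_pos'][:2]; psi=np.arctan2(8.8-35.5,649-426.3); print(psi)
piv=k0+80*np.array([np.cos(psi),np.sin(psi)]); print(piv)
for a in np.arange(4,61,4):
    b=psi+np.pi+np.radians(a); q=piv+80*np.array([np.cos(b),np.sin(b)]); d=T.T@np.array([*(q-k0),0]); print(a,q.round(1),d.round(1)[:2])
E
```

```text
t: 10.82
eef_pos: [426.6, 35.5, 111.1]
tcp_rot: [3.141, 0.001, 2.564]
ft_force: [3.3, 0.4, -8.6]
opening: 0.297
grip_force: 30.0
[426.59909214  35.45572201 111.07798068] [3.14129289e+00 7.29409788e-04 2.56379111e+00] [ 3.3002184   0.41727394 -8.60461331]
-0.11932268620005412
[506.0302514   25.93254305]
4 [426.1  29.9] [-2.6 -4.9]
8 [426.   24.3] [-5.6 -9.6]
12 [426.4  18.7] [ -8.9 -14.1]
16 [427.1  13.2] [-12.5 -18.4]
20 [428.1   7.7] [-16.4 -22.4]
24 [429.6   2.3] [-20.6 -26.1]
28 [431.4  -2.9] [-25.  -29.5]
32 [433.6  -8.1] [-29.7 -32.6]
36 [436.2 -13.1] [-34.5 -35.4]
40 [439.1 -17.8] [-39.5 -37.8]
44 [442.3 -22.4] [-44.7 -39.9]
48 [445.8 -26.7] [-50.  -41.6]
52 [449.6 -30.8] [-55.5 -42.9]
56 [453.7 -34.6] [-61.  -43.9]
60 [458.1 -38.1] [-66.5 -44.4]
```

```bash
python3 steer.py '[[-1.3,-2.5,0,0,0],[-4,-7.2,0,0,0],[-7.2,-11.9,0,0,0],[-11.2,-17,0,0,0],[-16.4,-22.4,0,0,0]]'; python3 steer.py '[[-4.2,-3.7,0,0,0],[-8.6,-7.1,0,0,0],[-13.3,-10.2,0,0,0],[-18.1,-13,0,0,0],[-23.1,-15.4,0,0,0]]'; python3 -c "
from h import *
goto(458.1,-38.1,111,2.564)"
```

```text
t: 11.23
eef_pos: [428.2, 7.4, 110.4]
tcp_rot: [3.141, 0.001, 2.564]
ft_force: [6.4, 3.8, -8.4]
opening: 0.295
grip_force: 30.0
t: 11.65
eef_pos: [439.3, -18.0, 110.4]
tcp_rot: [3.141, 0.0, 2.563]
ft_force: [6.1, 4.5, -8.3]
opening: 0.299
grip_force: 30.0
t 11.65 pos [439.3 -18.  110.4] yaw 2.563 F [ 6.1  4.5 -8.3] -> rows [-26.7  -6.5  -0.6] turn -0.001 n 1.0
```

```bash
python3 steer.py '[[-5.2,-2.1,0,0,0],[-10.5,-3.8,0,0,0],[-16,-5.1,0,0,0],[-21.5,-6.1,0,0,0],[-25,-6.4,0,0,0]]'; python3 steer.py '[[-2,-0.2,0,0,0],[-2,-0.2,0,0,0],[-2,-0.2,0,0,0]]'; python3 -c "
from h import *
goto(457.5,-38,111,2.564)
p,d=imaging.read_camera('top'); it=cam('top'); P=pts(it,d)
i=cam('wrist'); w,_=imaging.read_camera('wrist'); im=np.hstack([cv2.resize(p[150:290,250:400],(385,360),interpolation=2),cv2.resize(w[180:420,180:450],(405,360))]); cv2.imwrite('pics/c4.png',im[...,::-1])"
```

```text
t: 12.07
eef_pos: [456.6, -36.8, 110.2]
tcp_rot: [3.141, -0.001, 2.563]
ft_force: [5.4, 7.2, -8.8]
opening: 0.297
grip_force: 30.0
t: 12.32
eef_pos: [458.0, -37.9, 110.2]
tcp_rot: [3.141, -0.001, 2.563]
ft_force: [6.5, 6.4, -10.1]
opening: 0.297
grip_force: 30.0
t 12.32 pos [458.  -37.9 110.2] yaw 2.563 F [  6.5   6.4 -10.1] -> rows [ 0.3 -0.3 -0.8] turn -0.001 n 1.0
```

View pics/c4.png

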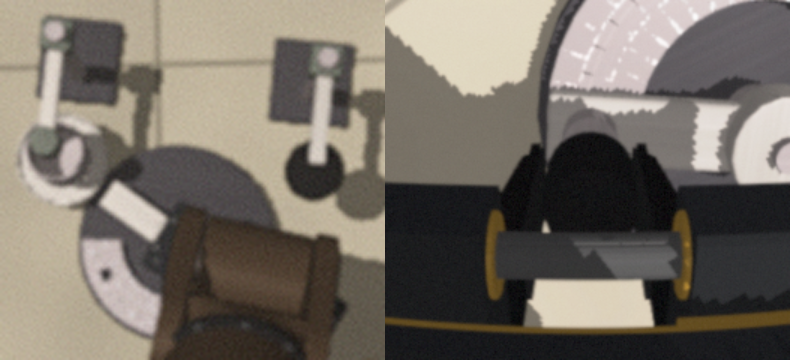

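The beaker sits under the grey doser head (top crop about (45,150)), so the angle looks right. Now I'll lower toward the hole and let go.

```bash
python3 steer.py '[[0.5,0.8,2,0,0],[0.5,0.8,4,0,0],[0.5,0.8,6,0,0],[0.5,0.8,8,0,0],[0.5,0.8,8,0,0]]'; python3 -c "
from h import *
goto(457.5,-38,93,2.564)"
```

```text
t: 12.83
eef_pos: [457.5, -37.1, 102.1]
tcp_rot: [-3.141, -0.001, 2.564]
ft_force: [1.5, 2.9, -7.2]
opening: 0.299
grip_force: 30.0
t 12.83 pos [457.5 -37.1 102.1] yaw 2.564 F [ 1.5  2.9 -7.2] -> rows [-0.5 -0.8  9.1] turn -0.0 n 1.0
```

```bash
python3 steer.py '[[0,0,2,0,0],[0,0,4,0,0],[0,0,6,0,0],[0,0,6,0,0]]'; python3 steer.py '[[0,0,0,0,0.7],[0,0,0,0,0.7],[0,0,0,0,0.7],[0,0,0,0,0.7],[0,0,0,0,0.7]]'; python3 steer.py '[[0,0,0,0,0.7],[0,0,-20,0,0.7],[0,0,-50,0,0.7],[0,0,-80,0,0.7],[0,0,-110,0,0.7]]'
```

```text
t: 13.17
eef_pos: [457.8, -37.1, 96.3]
tcp_rot: [-3.141, -0.0, 2.564]
ft_force: [2.2, 2.9, -5.2]
opening: 0.297
grip_force: 30.0
t: 13.58
eef_pos: [458.0, -37.2, 96.8]
tcp_rot: [3.142, 0.001, 2.564]
ft_force: [-0.1, -0.5, -0.5]
opening: 0.589
grip_force: 0.0
t: 14.0
eef_pos: [457.6, -37.0, 207.9]
tcp_rot: [-3.141, -0.0, 2.564]
ft_force: [0.2, -0.9, 0.3]
opening: 0.702
grip_force: 0.0
```

```bash
python3 steer.py '[[0,0,-40,0,0.7],[-15,-35,-60,0,0.7],[-30,-70,-60,0,0.7],[-45,-105,-60,0,0.7],[-60,-140,-60,0,0.7]]'; python3 steer.py '[[-15,-35,0,0,0.7],[-30,-70,0,0,0.7],[-45,-105,0,0,0.7],[-60,-140,0,0,0.7],[-60,-140,0,0,0.7]]'
python3 - <<'E'
from h import *
print(env.state()['eef_pos'])
ims=[]
for n in('top','scene'):
    p,d=imaging.read_camera(n); i=cam(n); P=pts(i,d); 
    c=p[150:290,250:400] if n=='top' else p[180:320,260:410]
    ims.append(cv2.resize(c,(400,373),interpolation=2))
    if n=='top': B=(305,250,345,305)
    else: B=(255,205,320,270)
    Q=P[B[1]:B[3],B[0]:B[2]].reshape(-1,3); C=p[B[1]:B[3],B[0]:B[2]].reshape(-1,3).max(1)
    Q=Q[(C<60)&(Q[:,2]>85)&(Q[:,2]<150)&(np.hypot(Q[:,0]-458,Q[:,1]+38)<25)]; print(n,len(Q),Q.mean(0),np.percentile(Q[:,2],[50,90,97]))
cv2.imwrite('pics/f.png',np.hstack(ims)[...,::-1])
E
```

```text
t: 14.42
eef_pos: [431.1, -188.5, 267.3]
tcp_rot: [-3.142, 0.002, 2.565]
ft_force: [1.1, -0.5, 0.9]
opening: 0.697
grip_force: 0.0
t: 14.83
eef_pos: [404.3, -342.4, 266.2]
tcp_rot: [-3.14, 0.001, 2.56]
ft_force: [-0.7, 1.0, -0.5]
opening: 0.7
grip_force: 0.0
[ 404.34957718 -342.4457151   266.18976289]
top 40 [457.17137833 -33.94029599 121.39839345] [121.18698089 124.40227334 127.73706051]
scene 2 [449.69776939 -38.11043298 122.22559071] [122.22559071 122.72073268 122.80738253]
```

View pics/f.png

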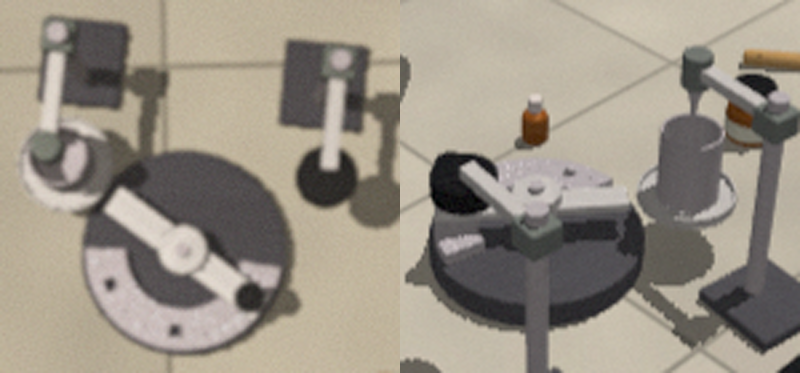

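The beaker stands upright in the dish under the spout at (690,110). The knob top reads 121 mm, the same as at the start, so the pin is home. The other things haven't moved.

```bash
python3 -c "
from cell import env, imaging, workorder
print(workorder.job_done())"
```

```text
the job is handed in; nothing more can be done
None
```

The job is handed in: the beaker stands upright in the dish under the dosing spout, the plunger is home in hole_left with the knob back at its starting height, and the robot is clear of everything after about 15 s of the 53 s allowed.

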